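Put the mixed-up caddy lids back on their own caddies

ROBOT

A 6-joint arm with a two-finger parallel gripper is mounted at the origin on a cart in front of the work surface, level with it; the furniture and walls round the work are solid. World frame = base frame: x ahead of the robot, y to its left, z up, the work surface at z = 0. Lengths are in mm, angles in rad, forces in N, time in s.
With the tool pointing down it reaches from about 400 to 925 mm from the base axis. Payload 12.5 kg.
Tool frame: the origin (TCP) lies midway between the tips of the shut fingers; the grasp point (between the pads) lies 19 mm behind it (env.pinch_z is the z of the grasp point in the tool frame, in mm); z points along the fingers, y is the line along which they close (so a half turn about z gives the same grasp; the last joint's range is limited). The gripper opens to 95 mm and grips with 3 to 60 N. Pads are 20 mm wide; open, the fingers measure 119 mm over their backs; the gripper's body (75 mm by 180 mm) begins 59 mm behind the grasp point.
Start: joints at [-1.4, 0.491, 1.559, -0, 1.092, -0.106], TCP at [170.822, -601.221, 214.661] pointing down, gripper open.
Joint ranges: [-3.1, 3.1], [-0.84, 2.19], [0.05, 2.79], [-1.13, 4.28], [0.06, 2.93], [-2.69, 2.69]. Speed limits (rad/s): [2.22, 2.22, 2.79, 3.14, 3.14, 3.14].

INTERFACE

Orientations are given as [roll, pitch, yaw] about the fixed x, y, z axes, in that order (R = Rz(yaw) Ry(pitch) Rx(roll)).
In Python, from cell import env, eyes gives the robot as it stands.
- The arm moves only by the shell command python3 -m inch 'ROWS'. ROWS is JSON, a list of rows, each a list of 3 entries, a list of its own where there are three numbers: the shift along the tool's x, y, z in units of 60 mm (1.0 is 60 mm), then the turn about the tool's z in units of 5 degrees (1.0 is 5 degrees), then the closure, from -1 (fully open) to 1 (shut). In form: [[[tx, ty, tz], turn, claw], ...]. A call has exactly 10 rows; each row shifts and turns the commanded pose from where the row before left it, along the tool's axes as they then stand; what a row does not reach is not made up. A row lasts 1/8 s, in which the tool goes at most 62.5 mm and 10.7 degrees, less where a joint would pass 70% of its speed; a pose out of reach is approached as far as the arm can. A call is refused whole if a number of a shift passes 1 or a number of a turn 1, either way. A call with a gripper value outside its range is refused whole. The fingers move at their own pace and stop on an object; the grip force is fixed at half the most. Time passes only in rows, so rows that do not move let the fingers close, or fill a call up. It gives the time, the measured TCP pose, the force, the opening and the grip force at its end, in the units of the state.
- env.state(): the state, without advancing time (a new reading comes with each control period).
- eyes.read_camera(name): name is "scene" or "top" or "wrist"; returns a dict with "pixels" (384x512x3 uint8, red, green, blue), "fx", "fy", "cx", "cy" (pixels), "extrinsics" (4x4, takes a point from world to camera coordinates). Camera axes: x right, y down, z forward; pixel columns grow to the right and rows downward; lengths in mm; the calibration is good to about 2 mm. The wrist camera is an equidistant fisheye: a pixel r from the principal point sees the ray r / f radians off the axis. A picture is of the moment at which its call begins. There is no depth.
- env.job_done(): hands the job in; it is judged then, once.
Trained networks look in a picture, given as the dict that the camera call returned (one of the last four; its "shot" number tells which), for a name from the list of things; names that differ only in an ending like _2 or _b are one class to them, and where a whole thing is asked for, a point or a joint stands for the part that bears it (a point fixed in the world has none). Each returns a list of dicts, best first, with "score" (0 to 1); they miss things now and then, are a little off and sometimes report something else, mostly with a low value. They report only what shows in the picture. A call takes as long as a camera call.
- eyes.boxes_of(name, picture): "centre" ([row, column] in pixels, amid what is visible of it).
- eyes.cut_out(name, picture): "mask" (384x512 bool, what is visible of it) and "centre" ([row, column] in pixels, amid what is visible of it).
- eyes.spot_point(name, picture): "centre" ([row, column] in pixels: a listed point, or the origin of a listed thing).
The state is a dict: "t": time; "joints": joint angles; "qvel": joint speeds; "tau": joint torques, N m; "eef_pos": TCP position; "tcp_rot": TCP orientation; "ft_force": force on the tool from outside, world axes, zero at the start; "moment": the same for the moment, N m; "opening": opening from 0.0 (shut) to 1.0 (fully open); "grip_force": force on a finger pad.
Only numpy, scipy, OpenCV 4.12 (cv2) and the standard library are available. Lean on these libraries where they do the work, as an engineer would, in place of code of your own. Each camera call takes 0.05 s, during which the arm holds its last target. There are 200 camera calls.

TASK

The lids of the three white caddies got mixed up: each one is perched on a wrong caddy. Put every lid on the caddy it was made for, pressed or dropped fully home so its board lies on the rim; a lid that is in the way can be parked for a while on the empty oval platter in the tray behind. Leave the caddies, the salt jar and the stag cup standing where they are.

Things in the scene. Friction and masses are not known exactly. Their poses are not given: they have to be found in the camera images.
- round_lid: Round light-wood lid, board 98 mm across, plug 78 mm across. Plug 10 mm deep with 3 mm play per side in the mouth; board above it 10 mm thick; on it a wooden grip bar 14 mm thick (lid's y), 50 mm long (lid's x), 28 mm high. Origin: centre of the plug's underside, z up; bar top 48 mm above. About 0.12 kg. Starts on the square caddy.
- square_lid: Square light-wood lid, board 78 x 78 mm, plug 58 x 58 mm, sides along its x and y. Plug 10 mm deep with 3 mm play per side in the mouth; board above it 10 mm thick; on it a wooden grip bar 14 mm thick (lid's y), 50 mm long (lid's x), 28 mm high. Origin: centre of the plug's underside, z up; bar top 48 mm above. About 0.12 kg. Starts on the oblong caddy. It fits its caddy at any quarter turn.
- oblong_lid: Oblong light-wood lid, board 118 mm (its x) x 54 mm (its y), plug 98 x 34 mm. Plug 10 mm deep with 3 mm play per side in the mouth; board above it 10 mm thick; on it a wooden grip bar 14 mm thick (lid's y), 50 mm long (lid's x), 28 mm high. Origin: centre of the plug's underside, z up; bar top 48 mm above. About 0.12 kg. Starts on the round caddy. It fits its caddy either way round.
- round_caddy: Round white enamel caddy with a dark rim, loose, 92 mm across and 92 mm high, open at the top, mouth 84 mm across, wall 4 mm. Origin: centre of its underside; z up. About 0.7 kg. Lid origin 82 mm above the caddy's when home, 92 mm when perched on the rim.
- square_caddy: Square white enamel caddy with a dark rim, loose, 72 x 72 mm and 80 mm high, open at the top, mouth 64 x 64 mm, sides along its x and y, wall 4 mm. Origin: centre of its underside; z up. About 0.7 kg. Lid origin 70 mm above the caddy's when home, 80 mm when perched on the rim.
- oblong_caddy: Oblong white enamel caddy with a dark rim, loose, 112 mm (its x) x 48 mm (its y) and 68 mm high, open at the top, mouth 104 x 40 mm, wall 4 mm. Origin: centre of its underside; z up. About 0.7 kg. Lid origin 58 mm above the caddy's when home, 68 mm when perched on the rim.
- platter: Fixed oval platter lined with pale linen, 200 mm (its x) x 288 mm (its y), 18 mm high, lying in the big silver tray behind the caddies, empty: a free spot to park a lid near its middle. Origin: centre of its underside, 3 mm above the table; its floor, where a lid comes to rest, is 3 mm above the origin.
- salt_jar: Small glass salt jar with a white top, 44 mm across, 66 mm high, loose, standing in the row among the caddies. Origin: centre of its underside. Not to be disturbed.
- cup_stag_7: Silver stirrup cup with a stag's head, 83 x 74 mm and 179 mm high, loose, standing in the left end of the big silver tray. Origin: centre of its underside. Not to be disturbed.

How it is judged:
By the outcome, as a careful person would: the job done as asked, in the order asked, and still so for the second after the job is handed in, with the robot touching nothing.
It also fails if it takes over 102 s, if anything falls off the work surface, if the arm or the gripper's body presses on something with over 40 N, if the wrist force passes 120 N, or if a joint passes its speed limit or range.

## Working session

There is one attempt and no reset: what is moved stays moved. The work goes in short steps, Python scripts to look and compute and a shell command to move; the robot and the scene stay as the last step left them, time stands still between calls to the robot, and variables do not carry over. Pictures are saved under pics/ and viewed, at most 14 in all, crops included, and the job is handed in when it is done.

```bash
ls; mkdir -p pics; cat > h.py <<'E'
import numpy as np, cv2
from cell import env, eyes
def shot(n,fn=None):
    p=eyes.read_camera(n)
    if fn: cv2.imwrite('pics/'+fn,p['pixels'][:,:,::-1])
    return p
def ray(p,rc):
    E=np.array(p['extrinsics']);R=E[:3,:3];t=E[:3,3]
    x=(rc[1]-p['cx'])/p['fx'];y=(rc[0]-p['cy'])/p['fy']
    if p.get('fish'):
        r=np.hypot(x,y);d=np.array([np.sin(r)*x/max(r,1e-9),np.sin(r)*y/max(r,1e-9),np.cos(r)])
    else: d=np.array([x,y,1])
    return -R.T@t,R.T@d
def at_z(p,rc,z):
    o,d=ray(p,rc);return o+d*(z-o[2])/d[2]
E
python3 - <<'E'
from h import *
print(env.state())
names=['round_lid','square_lid','oblong_lid','round_caddy','square_caddy','oblong_caddy','platter','salt_jar','cup_stag_7']
for c in ['scene','top']:
    p=shot(c,c+'0.png'); print(c,p['fx'],np.round(p['extrinsics'],3).tolist())
    for n in names:
        print(n,[(np.round(d['centre'],1).tolist(),round(d['score'],2)) for d in eyes.spot_point(n,p)[:2]],[(np.round(d['centre'],1).tolist(),round(d['score'],2),int(d['mask'].sum())) for d in eyes.cut_out(n,p)[:2]])
E
```

```text
pics
{'t': 0.0, 'joints': array([-1.39961486e+00,  4.91568071e-01,  1.55948670e+00, -1.21633573e-05,
        1.09171671e+00, -1.05588568e-01]), 'qvel': array([ 1.29643791e-04, -6.90990073e-04, -3.55919159e-05,  3.81121945e-04,
        5.14907618e-04, -8.71275480e-04]), 'tau': array([-2.65271214e-03, -6.12648296e+01, -2.58182555e+01,  6.91968645e-02,
        4.81958874e-02, -9.67027700e-05]), 'eef_pos': array([ 170.76138396, -600.94223372,  214.04364394]), 'tcp_rot': array([-3.14041926e+00, -1.13512031e-04,  2.76775577e-01]), 'ft_force': array([ 0.27516758, -0.31331992, -0.59571743]), 'moment': array([ 0.00501623, -0.01944945,  0.02838509]), 'grip_force': 0.0, 'opening': 1.002207834194686}
scene 434.11615050655286 [[-0.8, -0.6, 0.0, 434.519], [-0.293, 0.389, -0.873, 241.128], [0.524, -0.699, -0.487, 837.47], [0.0, 0.0, 0.0, 1.0]]
round_lid [([165.0, 338.8], 0.56)] [([161.3, 338.6], 0.56, 609)]
square_lid [([192.4, 319.3], 0.58), ([249.5, 275.2], 0.51)] [([187.7, 318.2], 0.67, 667)]
oblong_lid [([220.7, 278.2], 0.87), ([196.5, 229.4], 0.59)] [([213.2, 274.9], 0.67, 1073), ([239.5, 272.
[... 541 characters left out ...]
-0.221, 557.659], [0.221, -0.009, -0.975, 971.868], [0.0, 0.0, 0.0, 1.0]]
round_lid [([219.3, 353.3], 0.82)] [([219.6, 353.0], 0.94, 1072), ([156.7, 263.3], 0.43, 5173)]
square_lid [([231.9, 294.8], 0.57)] [([230.1, 295.9], 0.82, 939)]
oblong_lid [([235.1, 221.7], 0.57)] [([234.2, 222.6], 0.73, 941)]
round_caddy [([239.2, 227.6], 0.76), ([234.0, 291.9], 0.2)] [([235.6, 238.7], 0.57, 272)]
square_caddy [([224.7, 346.7], 0.63)] []
oblong_caddy [([234.7, 293.2], 0.77)] [([247.6, 297.6], 0.53, 267)]
platter [([155.8, 262.9], 0.95)] [([156.1, 263.5], 0.69, 5138)]
salt_jar [] [([229.5, 171.1], 0.72, 250), ([215.1, 290.6], 0.37, 261)]
cup_stag_7 [([177.1, 182.4], 0.9)] [([170.8, 179.2], 0.82, 712)]
```

View pics/top0.png

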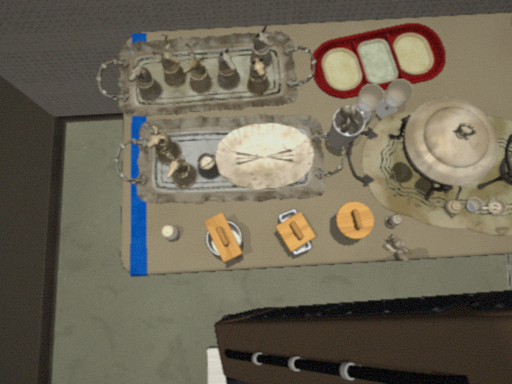

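View pics/scene0.png

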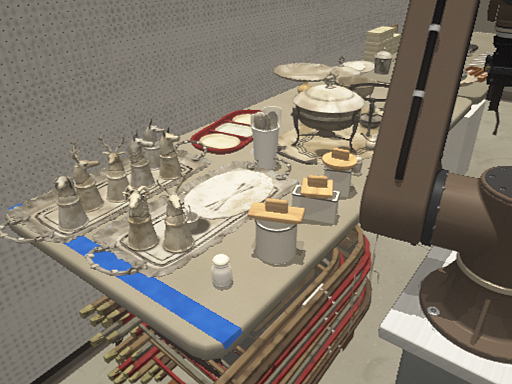

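The top view shows the salt jar at (230,170), then oblong lid on round caddy (235,222), square lid on oblong caddy (232,295) and round lid on square caddy (219,353). The platter is empty at (156,263). The scene view agrees.

```bash
sed -i "s/    if fn: cv2/    if n=='wrist': p['fish']=1\n    if fn: cv2/" h.py
python3 - <<'E'
from h import *
p=shot('top'); im=p['pixels']
for n,z in [('oblong_lid',112),('square_lid',88),('round_lid',100)]:
    m=eyes.cut_out(n,p)[0]['mask'].astype(np.uint8)
    c=max(cv2.findContours(m,0,1)[0],key=cv2.contourArea).reshape(-1,2)
    w=np.array([at_z(p,(r,q),z)[:2] for q,r in c],np.float32)
    print(n,cv2.minAreaRect(w),eyes.spot_point(n,p)[:1] and at_z(p,eyes.spot_point(n,p)[0]['centre'],z-20))
print('platter',at_z(p,eyes.spot_point('platter',p)[0]['centre'],6),'salt',at_z(p,(229.5,171),50),'cup',at_z(p,(177,182),0),at_z(p,(171,179),100))
p=shot('wrist','w0.png');print(p['fx'],p['cx'],p['cy'],np.round(p['extrinsics'],3).tolist())
cv2.imwrite('pics/topc.png',cv2.resize(im[100:260,130:390,::-1],None,fx=3,fy=3,interpolation=2))
E
```

```text
oblong_lid ((430.6346740722656, 93.10856628417969), (118.38836669921875, 54.701637268066406), 23.522340774536133) [437.66052059 106.95282474  92.        ]
square_lid ((436.48583984375, -93.21686553955078), (77.44535827636719, 80.93693542480469), 28.14519500732422) [430.31331897 -93.08021866  68.        ]
round_lid ((457.310791015625, -246.7767333984375), (92.6088638305664, 92.42062377929688), 39.888607025146484) [ 459.45608971 -244.28143576   80.        ]
platter [668.41232731 -18.58415711   6.        ] salt [464.60068975 238.50976639  50.        ] cup [623.30101352 216.22163769   0.        ] [612.91125946 204.81882276 100.        ]
297.3186396354542 253.93297503961657 186.77102451462864 [[0.275, -0.961, 0.001, -624.86], [-0.932, -0.266, 0.244, -29.261], [-0.234, -0.068, -0.97, 388.539], [0.0, 0.0, 0.0, 1.0]]
```

View pics/topc.png

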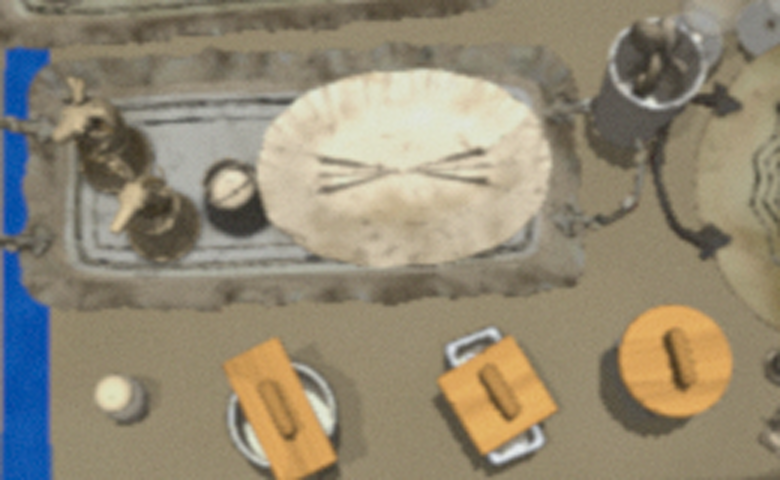

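```bash
python3 -m inch '[[[0.775,-0.545,0],0,-1],[[0.775,-0.545,0],0,-1],[[0.775,-0.545,0],0,-1],[[0.775,-0.545,0],0,-1],[[0.775,-0.545,0],0,-1],[[0.775,-0.545,0],0,-1],[[0.775,-0.545,0],0,-1],[[0.775,-0.545,0],0,-1],[[0,0,0],0,-1],[[0,0,0],0,-1]]'
cat >> h.py <<'E'
from scipy.spatial.transform import Rotation as Rn
def to(x,y,z,yaw=None):
    "shift in tool axes (units of 60 mm) and turn (units of 5 deg), yaw in deg, mod 180; turn first, then shift"
    s=env.state(); a=s['tcp_rot']; R=Rn.from_euler('xyz',a).as_matrix()
    turn=0
    if yaw is not None:
        d=(yaw-np.degrees(a[2])+90)%180-90; turn=-d/5
        R1=R@Rn.from_euler('z',np.radians(-d)).as_matrix()
    else: R1=R
    D=np.array([x,y,z])-s['eef_pos']
    print('pos',np.round(s['eef_pos'],1),'rot',np.round(np.degrees(a),2),'t',round(s['t'],2),'open',round(s['opening'],3))
    print('shift units before turn',np.round(R.T@D/60,3),'after turn',np.round(R1.T@D/60,3),'turn units',round(turn,2))
E
python3 - <<'E'
from h import *
to(457,-246,200)
p=shot('wrist','w1.png')
for n in ['round_lid','square_lid','oblong_lid','square_caddy','oblong_caddy','round_caddy']:
    print(n,[(np.round(d['centre'],1).tolist(),round(d['score'],2)) for d in eyes.spot_point(n,p)[:2]],[(np.round(d['centre'],1).tolist(),round(d['score'],2),int(d['mask'].sum())) for d in eyes.cut_out(n,p)[:2]])
E
```

```text
t: 3.75
eef_pos: [457.1, -248.0, 214.6]
tcp_rot: [3.141, 0.0, 0.278]
ft_force: [-0.2, -1.5, 0.6]
opening: 0.999
grip_force: 0.0
pos [ 457.1 -248.   214.6] rot [1.7999e+02 1.0000e-02 1.5900e+01] t 3.75 open 0.999
shift units before turn [ 0.008 -0.032  0.244] after turn [ 0.008 -0.032  0.244] turn units 0
round_lid [([179.7, 251.6], 0.78)] [([183.6, 253.1], 0.85, 7184)]
square_lid [([159.7, 115.1], 0.82)] [([163.0, 111.8], 0.73, 4355), ([138.5, 273.0], 0.18, 49)]
oblong_lid [] [([157.0, 0.0], 0.65, 462)]
square_caddy [] [([17.8, 141.3], 0.48, 6738)]
oblong_caddy [([150.6, 138.2], 0.74)] [([134.3, 141.5], 0.71, 2031)]
round_caddy [([125.3, 38.6], 0.84)] [([125.9, 27.0], 0.81, 3065), ([158.4, 0.1], 0.42, 456)]
```

View pics/w1.png

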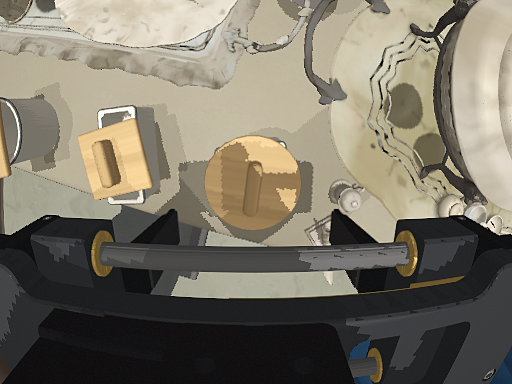

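The round lid is right under the camera: board centre about (183,253) and bar from (162,256) to (215,251). The square lid is at (163,112) over the oblong caddy.

```bash
cat >> h.py <<'E'
from scipy.optimize import minimize
LID={'round_lid':('r',49),'square_lid':(39,39),'oblong_lid':(59,27)}
CAD={'round_caddy':('r',46,92),'square_caddy':(36,36,80),'oblong_caddy':(56,24,68)}
def outline(s):
    if s[0]=='r': a=np.linspace(0,2*np.pi,40); return np.c_[s[1]*np.cos(a),s[1]*np.sin(a)]
    return np.array([[1,1],[-1,1],[-1,-1],[1,-1]])*np.array(s[:2])
def proj(p,W):
    E=np.array(p['extrinsics']);c=W@E[:3,:3].T+E[:3,3]
    if p.get('fish'):
        h=np.hypot(c[:,0],c[:,1]);k=np.arctan2(h,c[:,2])/np.maximum(h,1e-9);u=c[:,:2]*k[:,None]
    else: u=c[:,:2]/c[:,2:]
    return u*[p['fx'],p['fy']]+[p['cx'],p['cy']]
def solids(n,z):
    "convex parts: list of (outline, z0, z1); z = origin height"
    if n in LID: return [(outline(LID[n]),z+10,z+20),(outline((25,7)),z+20,z+48)]
    return [(outline(CAD[n]),z,z+CAD[n][2])]
def sil(p,n,z,q,K=4):
    m=np.zeros((384*K,512*K),np.uint8);c,s=np.cos(q[2]),np.sin(q[2])
    for o,a,b in solids(n,z):
        xy=o@np.array([[c,s],[-s,c]])+q[:2]
        W=np.r_[np.c_[xy,np.full(len(xy),a)],np.c_[xy,np.full(len(xy),b)]]
        u=(proj(p,W)+.5)*K
        cv2.fillConvexPoly(m,cv2.convexHull(u.astype(np.float32)).astype(np.int32),1)
    return cv2.resize(m.astype(np.float32),(512,384),interpolation=cv2.INTER_AREA)
def fit(p,n,z,q0,mask=None):
    "pose x,y,yaw(deg) by silhouette overlap with the network mask"
    if mask is None: mask=eyes.cut_out(n,p)[0]['mask']
    M=mask.astype(np.float32)
    f=lambda v:-np.minimum(S:=sil(p,n,z,v),M).sum()/np.maximum(S,M).sum()
    best=None
    for da in (-.25,0,.25):
        v0=np.array([q0[0],q0[1],np.radians(q0[2])+da])
        r=minimize(f,v0,method='Nelder-Mead',options=dict(initial_simplex=v0+np.array([[0,0,0],[8,0,0],[0,8,0],[0,0,.15]]),xatol=.02,fatol=1e-5))
        if best is None or r.fun<best.fun: best=r
    v=best.x; print(n,'xy',np.round(v[:2],1),'yaw',round(np.degrees(v[2]),1),'IoU',round(-best.fun,3)); return v
E
python3 - <<'E'
from h import *
p=shot('wrist')
v=fit(p,'round_lid',80,(457,-246,16))
a=at_z(p,(162,256),128);b=at_z(p,(215,251),128);print(a,b,(a+b)/2,np.degrees(np.arctan2(*(a-b)[[1,0]])))
fit(p,'square_lid',68,(436,-93,25))
to(v[0],v[1],103)
p=shot('top');fit(p,'round_lid',80,(457,-246,16));fit(p,'square_lid',68,(436,-93,25));fit(p,'oblong_lid',92,(436,93,25))
E
```

```text
round_lid xy [ 457. -246.] yaw 1.7 IoU 0.0
[ 481.83024466 -242.50475376  128.        ] [ 433.56235922 -251.63645593  128.        ] [ 457.69630194 -247.07060484  128.        ] 10.71305432844811
square_lid xy [435.2 -91.2] yaw 27.4 IoU 0.961
pos [ 457.2 -247.9  214.6] rot [179.99   0.    15.87] t 4.55 open 0.998
shift units before turn [ 0.006 -0.032  1.861] after turn [ 0.006 -0.032  1.861] turn units 0
round_lid xy [ 448.2 -204.2] yaw 37.3 IoU 0.143
square_lid xy [436.6 -93.8] yaw 27.1 IoU 0.955
oblong_lid xy [431.   93.9] yaw 23.5 IoU 0.891
```

```bash
python3 -m inch '[[[0,-0.015,0],1,0],[[0,0,0.3],0,0],[[0,0,0.3],0,0],[[0,0,0.3],0,0],[[0,0,0.3],0,0],[[0,0,0.3],0,0],[[0,0,0.2],0,0],[[0,0,0.14],0,0],[[0,0,0],0,0.2],[[0,0,0],0,0.2]]'
python3 -m inch '[[[0,0,0],0,1],[[0,0,0],0,1],[[0,0,0],0,1],[[0,0,0],0,1],[[0,0,0],0,1],[[0,0,0],0,1],[[0,0,-0.2],0,1],[[0,0,-0.4],0,1],[[0,0,-0.6],0,1],[[0,0,-0.6],0,1]]'
python3 - <<'E'
from h import *
shot('wrist','w2.png'); to(660,-20,130,0)
p=shot('top')
for n in ('square_caddy','platter'): print(n,[(np.round(d['centre'],1).tolist(),round(d['score'],2)) for d in eyes.spot_point(n,p)[:2]])
E
```

```text
t: 6.0
eef_pos: [457.1, -247.2, 104.7]
tcp_rot: [3.141, -0.001, 0.19]
ft_force: [-0.2, -0.4, -0.0]
opening: 0.405
grip_force: 0.0
t: 7.25
eef_pos: [456.7, -246.9, 213.8]
tcp_rot: [-3.142, 0.0, 0.189]
ft_force: [0.0, 0.3, -1.9]
opening: 0.144
grip_force: 29.9
pos [ 458.1 -247.8  218.2] rot [179.74  -0.24  10.86] t 7.3 open 0.15
shift units before turn [ 4.014 -3.101  1.472] after turn [ 3.358 -3.802  1.472] turn units 2.17
square_caddy [([226.6, 347.4], 0.55)]
platter [([158.1, 260.5], 0.6)]
```

View pics/w2.png

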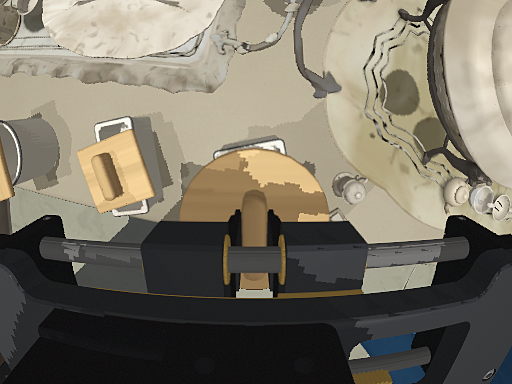

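The round lid is gripped (opening 0.15) and lifted, and the square caddy's mouth now shows below it near (145,250). I'll carry the lid to the platter.

```bash
python3 -m inch '[[[0.556,-0.469,0],0,1],[[0.556,-0.469,0],0,1],[[0.556,-0.469,0],0,1],[[0.556,-0.469,0],0,1],[[0.556,-0.469,0],0,1],[[0.556,-0.469,0],0,1],[[0.556,-0.469,0],0,1],[[0,0,0.5],0,1],[[0,0,0.5],0,1],[[0,0,0.5],0,1]]'
python3 - <<'E'
from h import *
to(650,-10,32)
p=shot('top','t2.png');d=eyes.cut_out('square_caddy',p)
for k in d[:2]: print(k['score'],k['centre'],k['mask'].sum()); fit(p,'square_caddy',0,(457,-246,12),k['mask'])
E
```

```text
t: 8.7
eef_pos: [648.4, -9.4, 119.6]
tcp_rot: [-3.141, 0.002, 0.19]
ft_force: [-0.1, -0.4, -1.4]
opening: 0.147
grip_force: 29.9
pos [648.4  -9.4 119.6] rot [-1.7996e+02  1.4000e-01  1.0880e+01] t 8.7 open 0.147
shift units before turn [0.028 0.017 1.461] after turn [0.028 0.017 1.461] turn units 0
0.65 [221.8, 351.3] 946
square_caddy xy [ 458.  -248.7] yaw 22.8 IoU 0.955
0.32 [153.7, 300.9] 526
square_caddy xy [ 457. -246.] yaw -2.3 IoU 0.0
```

View pics/t2.png

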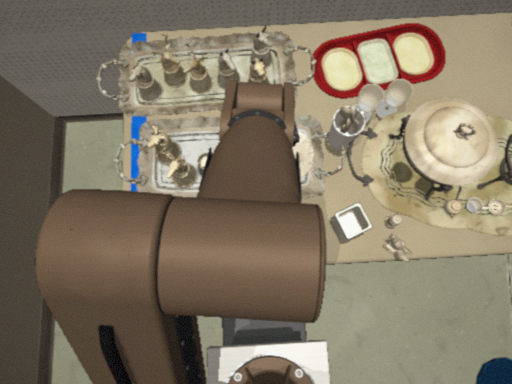

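The arm covers the platter; the open square caddy shows at (222,350). Lowering the lid and releasing.

```bash
python3 -m inch '[[[0,0,0.3],0,1],[[0,0,0.3],0,1],[[0,0,0.3],0,1],[[0,0,0.2],0,1],[[0,0,0.15],0,1],[[0,0,0.1],0,1],[[0,0,0.08],0,1],[[0,0,0],0,1],[[0,0,0],0,1],[[0,0,0],0,1]]'
```

```text
t: 10.05
eef_pos: [649.3, -9.6, 36.8]
tcp_rot: [3.141, -0.001, 0.19]
ft_force: [-0.0, 0.7, -1.3]
opening: 0.146
grip_force: 29.9
```

```bash
python3 -m inch '[[[0,0,0.07],0,1],[[0,0,0],0,1],[[0,0,0],0,0],[[0,0,0],0,0],[[0,0,0],0,0],[[0,0,0],0,0],[[0,0,-0.4],0,0],[[0,0,-0.8],0,0],[[0,0,-0.8],0,0],[[0,0,-0.5],0,0]]'
python3 - <<'E'
from h import *
p=shot('wrist','w3.png')
to(436,-93,210,27)
for k in eyes.cut_out('round_lid',p)[:2]: print(k['score'],k['centre'],k['mask'].sum())
fit(p,'round_lid',6,(650,-10,11))
E
```

```text
t: 11.3
eef_pos: [649.6, -9.6, 184.8]
tcp_rot: [3.141, -0.002, 0.19]
ft_force: [0.4, -0.3, 0.3]
opening: 0.498
grip_force: 0.0
pos [650.7  -9.7 188.2] rot [179.88  -0.38  10.87] t 11.35 open 0.501
shift units before turn [-3.773  0.69  -0.386] after turn [-3.816 -0.386 -0.386] turn units -3.23
0.82 [176.2, 255.8] 5532
0.2 [342.5, 401.7] 337
round_lid xy [646.7 -10. ] yaw 29.4 IoU 0.967
```

View pics/w3.png

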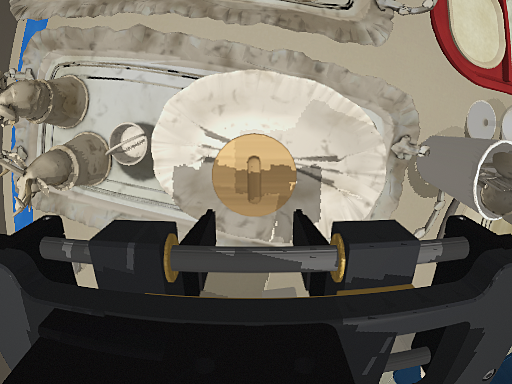

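The round lid lies upright in the middle of the platter, centre (176,255), bar vertical in the image. Next is the square lid.

```bash
python3 -m inch '[[[-0.54,0.1,-0.055],0,0],[[-0.54,0.1,-0.055],0,0],[[-0.54,0.1,-0.055],0,0],[[-0.54,0.1,-0.055],0,0],[[-0.54,0.1,-0.055],0,0],[[-0.54,0.1,-0.055],0,0],[[-0.54,0.1,-0.055],-0.8,0],[[0,0,0],-0.8,0],[[0,0,0],-0.8,0],[[0,0,0],-0.8,0]]'
python3 - <<'E'
from h import *
p=shot('wrist','w4.png')
v=fit(p,'square_lid',68,(436,-93,27))
to(v[0],v[1],91.7,np.degrees(v[2]))
for n,q,z in [('square_caddy',(458,-248,20),0),('oblong_caddy',(436,-93,20),0)]:
  for k in eyes.cut_out(n,p)[:2]: print(n,k['score'],k['centre'],k['mask'].sum()); fit(p,n,z,q,k['mask'])
E
```

```text
t: 12.7
eef_pos: [433.8, -93.5, 204.2]
tcp_rot: [-3.14, 0.001, 0.471]
ft_force: [-0.7, -0.8, 0.2]
opening: 0.499
grip_force: 0.0
square_lid xy [435.8 -92.1] yaw 27.8 IoU 0.953
pos [433.8 -93.4 204.3] rot [-1.7993e+02  8.0000e-02  2.6900e+01] t 12.8 open 0.499
shift units before turn [ 0.041 -0.003  1.877] after turn [ 0.041 -0.002  1.877] turn units -0.19
square_caddy 0.88 [201.2, 372.8] 3192
square_caddy xy [ 466.7 -242.6] yaw 2.6 IoU 0.626
oblong_caddy 0.77 [133.0, 256.3] 1361
oblong_caddy xy [437.3 -91.8] yaw 19.3 IoU 0.264
```

View pics/w4.png

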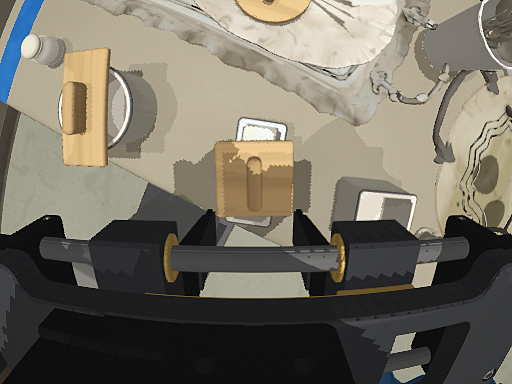

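The square lid is centred at (180,254) with its bar aligned to the tool, and the oblong caddy's ends show above and below it. The square caddy is partly hidden at (200,375). Descend, grip and lift.

```bash
python3 -m inch '[[[0.03,0,0.3],-0.15,0],[[0,0,0.35],0,0],[[0,0,0.35],0,0],[[0,0,0.35],0,0],[[0,0,0.25],0,0],[[0,0,0.15],0,0],[[0,0,0.1],0,0],[[0,0,0],0,1],[[0,0,0],0,1],[[0,0,0],0,1]]'
python3 -m inch '[[[0,0,0],0,1],[[0,0,0],0,1],[[0,0,-0.2],0,1],[[0,0,-0.4],0,1],[[0,0,-0.6],0,1],[[0,0,-0.6],0,1],[[0,0,-0.2],0,1],[[0,0,0],0,1],[[0,0,0],0,1],[[0,0,0],0,1]]'
python3 - <<'E'
from h import *
p=shot('wrist','w5.png')
to(458,-247,200,20)
s=env.state()
fit(p,'square_lid',s['eef_pos'][2]-24.5,(436,-93,27))
p=shot('top')
for n,q in [('oblong_lid',(431,94,23.5)),('oblong_caddy',(436,-93,20)),('square_caddy',(458,-247,20))]:
  for k in eyes.cut_out(n,p)[:1]: print(n,k['score'],k['centre'],k['mask'].sum()); fit(p,n,92 if 'lid' in n else 0,q,k['mask'])
E
```

```text
t: 14.15
eef_pos: [436.1, -92.8, 94.7]
tcp_rot: [3.141, -0.0, 0.482]
ft_force: [-0.4, 0.1, -0.3]
opening: 0.24
grip_force: 0.0
t: 15.4
eef_pos: [435.6, -92.7, 213.3]
tcp_rot: [-3.14, 0.001, 0.482]
ft_force: [-0.8, 0.3, -2.1]
opening: 0.15
grip_force: 30.0
pos [435.7 -92.7 213.4] rot [-1.7993e+02  7.0000e-02  2.7610e+01] t 15.45 open 0.142
shift units before turn [-0.862  2.452  0.222] after turn [-0.53   2.544  0.222] turn units 1.52
square_lid xy [435.5 -91.6] yaw 26.7 IoU 0.558
oblong_lid 0.78 [238.3, 220.1] 1021
oblong_lid xy [431.8  93.1] yaw 23.4 IoU 0.956
```

View pics/w5.png

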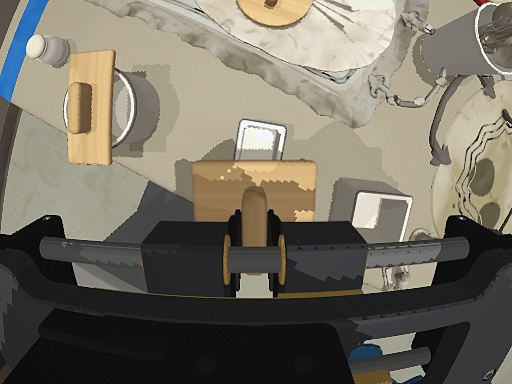

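The square lid is held square to the tool (front edge along row 161). The oblong caddy's mouth shows at (145,262) and the square caddy at (383,215). I'll back off to see both caddies clear of the hand.

```bash
python3 -m inch '[[[-0.264,0.225,0],0,1],[[-0.264,0.225,0],0,1],[[-0.264,0.225,0],0,1],[[-0.264,0.225,0],0,1],[[0,0,0],1,1],[[0,0,0],1,1],[[0,0,0],1,1],[[0,0,0],1,1],[[0,0,0],1,1],[[0,0,0],0,1]]'
python3 - <<'E'
from h import *
p=shot('wrist')
to(458,-247,200,20)
for k in eyes.cut_out('square_caddy',p)[:2]: print(k['score'],k['centre'],k['mask'].sum()); fit(p,'square_caddy',0,(458,-247,20),k['mask'])
cv2.imwrite('pics/w6.png',p['pixels'][60:260,230:490,::-1].repeat(3,0).repeat(3,1))
for k in eyes.cut_out('oblong_caddy',p)[:1]: print(k['score'],k['centre'],k['mask'].sum()); fit(p,'oblong_caddy',0,(436,-93,20),k['mask'])
E
```

```text
t: 16.95
eef_pos: [404.8, -170.0, 214.3]
tcp_rot: [3.142, 0.0, 0.046]
ft_force: [-0.3, -0.4, -0.0]
opening: 0.146
grip_force: 30.0
pos [ 404.8 -170.   214.3] rot [180.     0.     2.72] t 17.0 open 0.144
shift units before turn [0.825 1.324 0.238] after turn [0.394 1.51  0.238] turn units -3.46
0.87 [132.8, 328.3] 4942
square_caddy xy [ 455.8 -248.5] yaw 22.9 IoU 0.932
0.93 [133.4, 183.0] 4398
oblong_caddy xy [438.3 -90.1] yaw 17.3 IoU 0.811
```

View pics/w6.png

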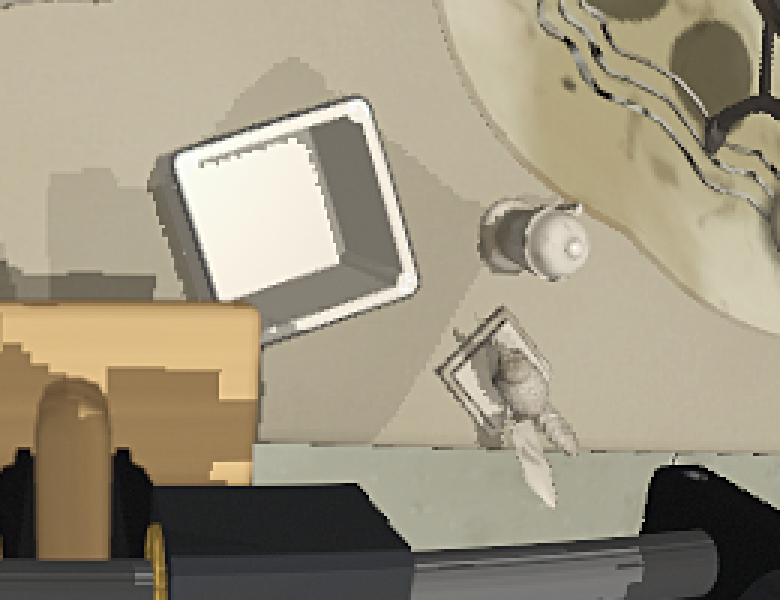

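```bash
python3 - <<'E'
from h import *
from scipy.optimize import least_squares
p=shot('wrist'); s=env.state(); R=Rn.from_euler('xyz',s['tcp_rot']).as_matrix(); P=s['eef_pos']
px=lambda c:(c[1]/3+60-.33,c[0]/3+230-.33)
E=[[(185,153),(355,99)],[(375,110),(418,275)],[(175,172),(210,290)],[(405,294),(270,338)]]
N=[(1,0),(0,-1),(0,1),(-1,0)]
pts=[[at_z(p,px(c),80)[:2] for c in e] for e in E]
def f(v):
    c,t=v[:2],np.radians(v[2]);A=np.array([[np.cos(t),-np.sin(t)],[np.sin(t),np.cos(t)]])
    return np.array([(A@n)@(q-c)-36 for n,e in zip(N,pts) for q in e])
r=least_squares(f,[457,-248,20]);print('caddy',np.round(r.x,1),'res',np.round(r.fun,1))
for c in [(20,303),(240,303),(261,320),(258,460)]:
    w=at_z(p,px(c),P[2]-6.7); print('lid edge tool frame',np.round(R.T@(w-P),1))
to(r.x[0],r.x[1],130,r.x[2])
E
```

```text
caddy [ 456.2 -247.    21.6] res [-0.7  0.1  2.   1.1  1.1  2.  -0.1 -0.5]
lid edge tool frame [ 39.1 -10.9   6.7]
lid edge tool frame [39.4 33.6  6.7]
lid edge tool frame [35.9 38.1  6.7]
lid edge tool frame [ 5.8 39.2  6.7]
pos [ 404.8 -170.   214.3] rot [179.99   0.     2.69] t 17.15 open 0.149
shift units before turn [0.795 1.323 1.405] after turn [0.323 1.509 1.405] turn units -3.79
```

```bash
python3 -m inch '[[[0.2,0.334,0],0,1],[[0.2,0.334,0],0,1],[[0.2,0.334,0],0,1],[[0.2,0.334,0],0,1],[[0,0,0],-0.97,1],[[0,0,0.2],-0.97,1],[[0,0,0.4],-0.96,1],[[0,0,0.4],-0.96,1],[[0,0,0.35],0,1],[[0,0,0.1],0,1]]'
python3 - <<'E'
from h import *
to(456.5,-247.8,96.7,22)
p=shot('wrist'); cv2.imwrite('pics/w7.png',p['pixels'][60:260,150:410,::-1].repeat(3,0).repeat(3,1))
E
```

```text
t: 18.4
eef_pos: [456.1, -247.6, 126.3]
tcp_rot: [-3.14, 0.001, 0.383]
ft_force: [-1.1, 0.4, -1.5]
opening: 0.148
grip_force: 30.0
pos [ 456.1 -247.6  126.3] rot [-1.7991e+02  6.0000e-02  2.1940e+01] t 18.4 open 0.148
shift units before turn [0.006 0.006 0.494] after turn [0.006 0.006 0.494] turn units -0.01
```

View pics/w7.png

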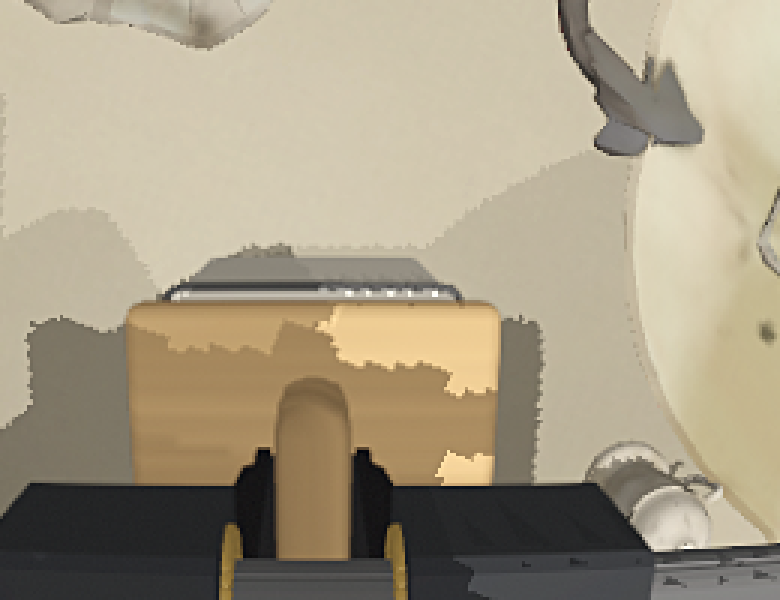

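The rim's far edge is parallel to the lid edge and centred on it (crop cols 314 against 312). Lowering it in.

```bash
python3 -m inch '[[[0,0.005,0.1],0,1],[[0,0,0.1],0,1],[[0,0,0.1],0,1],[[0,0,0.05],0,1],[[0,0,0.05],0,1],[[0,0,0.05],0,1],[[0,0,0.05],0,1],[[0,0,0],0,1],[[0,0,0],0,1],[[0,0,0],0,1]]'
```

```text
t: 19.7
eef_pos: [456.6, -248.2, 97.4]
tcp_rot: [3.141, -0.0, 0.382]
ft_force: [-0.0, 0.1, -2.3]
opening: 0.147
grip_force: 30.0
```

No contact force at z 97, so the plug is in the mouth. Release and go up.

```bash
python3 -m inch '[[[0,0,0],0,0],[[0,0,0],0,0],[[0,0,0],0,0],[[0,0,0],0,0],[[0,0,-0.3],0,0],[[0,0,-0.6],0,0],[[0,0,-0.6],0,0],[[0,0,-0.4],0,0],[[0,0,0],0,0],[[0,0,0],0,0]]'
python3 - <<'E'
from h import *
p=shot('wrist')
fit(p,'square_lid',70,(456,-248,22)); 
cv2.imwrite('pics/w8.png',p['pixels'][60:260,50:410,::-1].repeat(2,0).repeat(2,1))
to(431.5,93.2,230,23.4)
E
```

```text
t: 20.95
eef_pos: [456.2, -247.9, 210.4]
tcp_rot: [-3.141, 0.001, 0.382]
ft_force: [-0.1, -0.1, -0.3]
opening: 0.502
grip_force: 0.0
square_lid xy [ 456.6 -248. ] yaw 22.8 IoU 0.949
pos [ 456.2 -247.9  210.2] rot [-1.7991e+02  6.0000e-02  2.1910e+01] t 21.05 open 0.501
shift units before turn [ 1.74  -5.429 -0.324] after turn [ 1.88  -5.381 -0.324] turn units -0.3
```

View pics/w8.png

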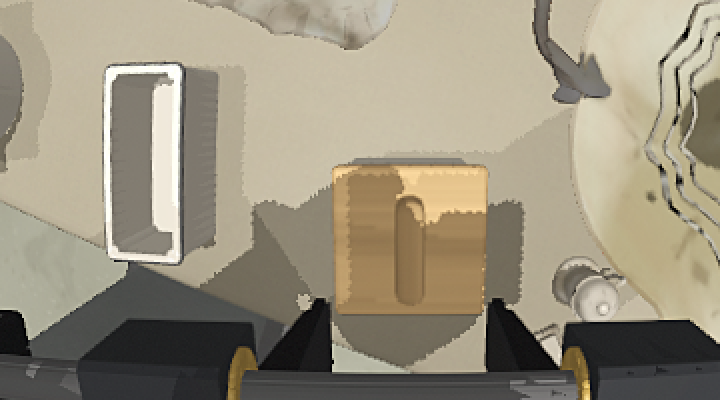

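The square lid is home on its caddy. The oblong caddy shows clear with rim corners at crop (104,64), (185,64), (182,264), (104,257).

```bash
python3 - <<'E'
from h import *
from scipy.optimize import least_squares
p=shot('wrist')
px=lambda c:(c[1]/2+60-.25,c[0]/2+50-.25)
E=[[(110,63),(180,63)],[(186,75),(183,255)],[(104,75),(103,250)],[(110,258),(175,264)]]
N=[(1,0),(0,-1),(0,1),(-1,0)];H=[56,24,24,56]
pts=[[at_z(p,px(c),68)[:2] for c in e] for e in E]
def f(v):
    c,t=v[:2],np.radians(v[2]);A=np.array([[np.cos(t),-np.sin(t)],[np.sin(t),np.cos(t)]])
    return np.array([(A@n)@(q-c)-h for n,e,h in zip(N,pts,H) for q in e])
r=least_squares(f,[437,-91,20]);print('oblong caddy',np.round(r.x,1),'res',np.round(r.fun,1))
k=eyes.cut_out('oblong_caddy',p)[0];print(k['centre']);fit(p,'oblong_caddy',0,(437,-91,20),k['mask'])
E
python3 -m inch '[[[0.249,-0.776,-0.05],0,0],[[0.249,-0.776,-0.05],0,0],[[0.249,-0.776,-0.05],0,0],[[0.249,-0.776,-0.05],0,0],[[0.249,-0.776,-0.05],0,0],[[0.249,-0.776,-0.05],0,0],[[0.249,-0.776,-0.05],0,0],[[0,0,0],-0.3,0],[[0,0,0],0,0],[[0,0,0],0,0]]'
python3 - <<'E'
from h import *
p=shot('wrist','w9.png');q=shot('top')
k=eyes.cut_out('oblong_lid',p)[0];print(k['score'],k['centre'],k['mask'].sum())
v=fit(p,'oblong_lid',92,(431,93,23.4),k['mask']); to(v[0],v[1],118,np.degrees(v[2]))
for n in ['round_caddy']:
  for k in eyes.cut_out(n,p)[:1]: print(n,k['score'],k['centre'],k['mask'].sum())
E
```

```text
oblong caddy [437.8 -92.4  17.3] res [1.  0.6 2.  2.6 2.1 2.5 0.9 0.8]
[140.6, 127.3]
oblong_caddy xy [436.9 -90.6] yaw 17.8 IoU 0.964
t: 22.4
eef_pos: [432.0, 92.3, 232.1]
tcp_rot: [3.142, 0.001, 0.407]
ft_force: [0.5, -0.6, 0.0]
opening: 0.499
grip_force: 0.0
0.7 [181.1, 248.4] 5903
oblong_lid xy [429.8  95.5] yaw 23.7 IoU 0.972
pos [432.1  92.5 232.2] rot [1.800e+02 1.000e-02 2.331e+01] t 22.55 open 0.498
shift units before turn [-0.014 -0.062  1.903] after turn [-0.014 -0.062  1.903] turn units -0.08
round_caddy 0.83 [178.4, 275.2] 1708
```

View pics/w9.png

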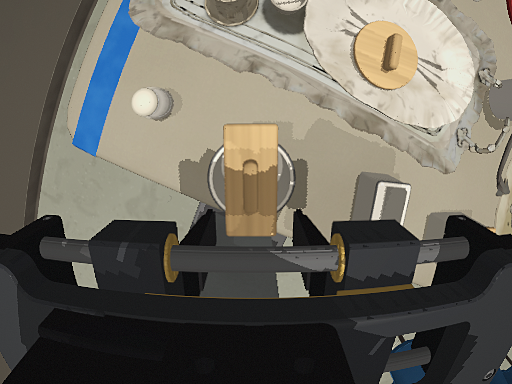

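The oblong lid's board is centred at (181,250), slightly left of the tool axis, with its bar aligned. Grip and lift.

```bash
python3 -m inch '[[[-0.01,-0.045,0.3],0,0],[[0,0,0.4],0,0],[[0,0,0.4],0,0],[[0,0,0.3],0,0],[[0,0,0.25],0,0],[[0,0,0.15],0,0],[[0,0,0.1],0,0],[[0,0,0],0,1],[[0,0,0],0,1],[[0,0,0],0,1]]'
python3 -m inch '[[[0,0,0],0,1],[[0,0,0],0,1],[[0,0,-0.2],0,1],[[0,0,-0.4],0,1],[[0,0,-0.6],0,1],[[0,0,-0.5],0,1],[[0,0,0],0,1],[[0,0,0],0,1],[[0,0,0],0,1],[[0,0,0],0,1]]'
python3 - <<'E'
from h import *
p=shot('wrist'); s=env.state(); R=Rn.from_euler('xyz',s['tcp_rot']).as_matrix(); P=s['eef_pos']
m=eyes.cut_out('oblong_lid',p)[0]; M=m['mask'];print(m['score'],m['centre'],M.sum())
zb=P[2]-6.5
# front edge rows and side cols of the held board, seen by mask, in the tool frame
for c in (235,270):
    r=np.where(M[:,c])[0]; r.size and print('front',np.round(R.T@(at_z(p,(r[0]-.5,c),zb)-P),1))
for r in (165,185,205):
    c=np.where(M[r])[0]
    if c.size: print('sides',[np.round(R.T@(at_z(p,(r,q),zb)-P),1).tolist() for q in (c[0]-.5,c[-1]+.5)])
to(437.4,-91.5,230,17.5)
k=eyes.cut_out('round_caddy',p)[0];print(k['score'],k['centre'],k['mask'].sum())
E
```

```text
t: 23.85
eef_pos: [430.5, 95.5, 118.6]
tcp_rot: [3.141, -0.001, 0.409]
ft_force: [-0.5, -0.3, -0.3]
opening: 0.242
grip_force: 0.0
t: 25.1
eef_pos: [430.1, 95.5, 219.6]
tcp_rot: [-3.141, 0.001, 0.408]
ft_force: [-0.1, -0.6, -1.2]
opening: 0.146
grip_force: 30.0
0.6 [184.0, 252.1] 9299
front [ 59.2 -11.8   6.4]
front [59.2  8.9  6.4]
sides [[36.7, -26.8, 6.5], [36.8, 25.8, 6.4]]
sides [[24.2, -26.6, 6.5], [24.3, 25.6, 6.5]]
sides [[11.3, -26.4, 6.5], [11.4, 26.8, 6.5]]
pos [430.2  95.5 219.9] rot [-1.7999e+02  5.0000e-02  2.3410e+01] t 25.2 open 0.146
shift units before turn [-1.128  2.907 -0.169] after turn [-0.823  3.008 -0.169] turn units 1.18Traceback (most recent call last):
  File "<stdin>", line 12, in <module>
IndexError: list index out of range
```

Lid centred in the hand within 0.5 mm. Carry to the oblong caddy.

```bash
python3 -m inch '[[[-0.188,0.4845,0],0,1],[[-0.188,0.4845,0],0,1],[[-0.188,0.4845,0],0,1],[[-0.188,0.4845,0],0,1],[[-0.188,0.4845,0],0,1],[[-0.188,0.4845,0],0.6,1],[[0,0,0.3],0.58,1],[[0,0,0.5],0,1],[[0,0,0.5],0,1],[[0,0,0.2],0,1]]'
python3 - <<'E'
from h import *
to(437.4,-91.5,108,17.5)
p=shot('wrist'); cv2.imwrite('pics/w10.png',p['pixels'][60:260,150:410,::-1].repeat(3,0).repeat(3,1))
s=env.state(); R=Rn.from_euler('xyz',s['tcp_rot']).as_matrix(); P=s['eef_pos']
k=eyes.cut_out('oblong_caddy',p)
if k: k=k[0];ys,xs=np.where(k['mask']);print(k['score'],k['centre'],xs.min(),xs.max(),ys.min(),ys.max())
q=shot('top');k=eyes.cut_out('round_caddy',q)
if k: print(k[0]['score'],k[0]['centre']);fit(q,'round_caddy',0,(437,93,0),k[0]['mask'])
E
```

```text
t: 26.5
eef_pos: [437.0, -91.4, 129.1]
tcp_rot: [-3.14, 0.002, 0.305]
ft_force: [-0.5, -0.5, -1.1]
opening: 0.149
grip_force: 30.0
pos [437.  -91.4 129.1] rot [-1.7993e+02  1.0000e-01  1.7500e+01] t 26.5 open 0.149
shift units before turn [0.006 0.005 0.351] after turn [0.006 0.005 0.351] turn units 0.0
0.49 [126.5, 270.0] 229 284 125 129
0.55 [238.2, 227.2]
round_caddy xy [431.9  94.4] yaw -10.7 IoU 0.952
```

View pics/w10.png

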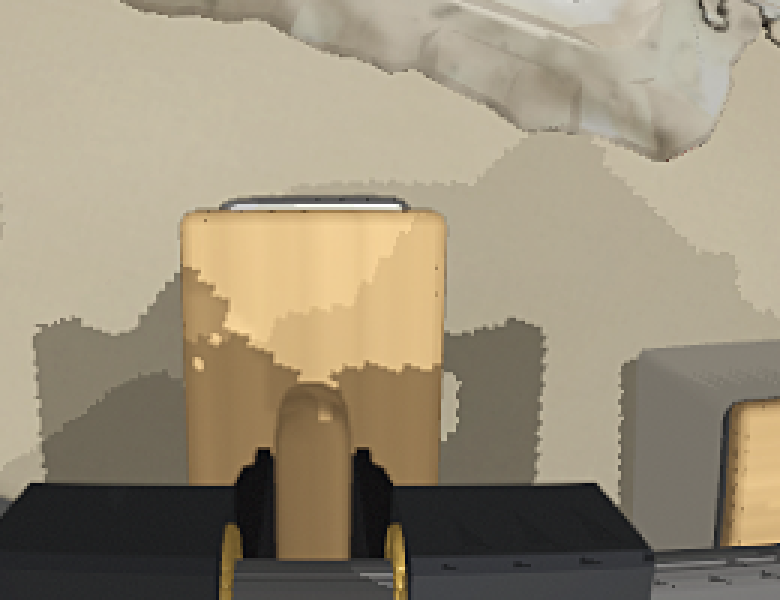

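The rim's far edge is parallel to the lid's and centred on it (crop 315 against 313). Lowering it in.

```bash
python3 -m inch '[[[0.005,0.005,0.2],0,1],[[0,0,0.15],0,1],[[0,0,0.1],0,1],[[0,0,0.1],0,1],[[0,0,0.05],0,1],[[0,0,0.05],0,1],[[0,0,0.05],0,1],[[0,0,0.03],0,1],[[0,0,0],0,1],[[0,0,0],0,1]]'
```

```text
t: 27.95
eef_pos: [437.9, -91.7, 86.6]
tcp_rot: [3.141, -0.0, 0.306]
ft_force: [-0.8, 0.3, -1.6]
opening: 0.145
grip_force: 30.0
```

```bash
python3 -m inch '[[[0,0,0.02],0,1],[[0,0,0],0,0],[[0,0,0],0,0],[[0,0,0],0,0],[[0,0,0],0,0],[[0,0,-0.3],0,0],[[0,0,-0.6],0,0],[[0,0,-0.6],0,0],[[0,0,-0.5],0,0],[[0,0,0],0,0]]'
python3 - <<'E'
from h import *
p=shot('wrist')
for n,z,q in [('oblong_lid',58,(437,-92,17)),('oblong_lid',68,(437,-92,17)),('round_caddy',0,(432,94,0)),('square_lid',70,(456,-248,22)),('square_lid',80,(456,-248,22))]:
    k=eyes.cut_out(n,p)
    if k: print(k[0]['score'],k[0]['centre'],k[0]['mask'].sum());fit(p,n,z,q,k[0]['mask'])
to(649.5,-9.6,190,10.9)
E
```

```text
t: 29.2
eef_pos: [438.6, -91.9, 207.0]
tcp_rot: [3.139, -0.003, 0.306]
ft_force: [0.1, 0.0, -1.4]
opening: 0.5
grip_force: 0.0
0.62 [179.0, 250.1] 5571
oblong_lid xy [437.1 -91.6] yaw 17.6 IoU 0.973
0.62 [179.0, 250.1] 5571
oblong_lid xy [437.3 -91.4] yaw 17.3 IoU 0.913
0.9 [136.4, 98.5] 6515
round_caddy xy [428.2  95.8] yaw 18.3 IoU 0.971
0.6 [92.0, 31.0] 1139
square_lid xy [ 456. -248.] yaw 7.7 IoU 0.0
0.6 [92.0, 31.0] 1139
square_lid xy [ 456. -248.] yaw 7.7 IoU 0.0
pos [437.5 -91.6 204.4] rot [-1.7994e+02  8.0000e-02  1.7510e+01] t 29.5 open 0.5
shift units before turn [ 3.78  -0.24   0.235] after turn [ 3.727 -0.673  0.235] turn units 1.32
```

Oblong lid is home (fit far better at 58 mm than 68 mm). Back for the round lid.

```bash
python3 -m inch '[[[0.54,-0.034,0.03],0,0],[[0.54,-0.034,0.03],0,0],[[0.54,-0.034,0.03],0,0],[[0.54,-0.034,0.03],0,0],[[0.54,-0.034,0.03],0,0],[[0.54,-0.034,0.03],0,0],[[0.54,-0.034,0.03],0.66,0],[[0,0,0],0.66,0],[[0,0,0.3],0,0],[[0,0,0.3],0,0]]'
python3 - <<'E'
from h import *
to(649.5,-9.6,33,10.9)
p=shot('wrist');k=eyes.cut_out('round_lid',p)
if k: print(k[0]['score'],k[0]['centre'],k[0]['mask'].sum());fit(p,'round_lid',6,(649,-10,11),k[0]['mask'])
E
```

```text
t: 30.75
eef_pos: [649.2, -9.9, 154.7]
tcp_rot: [-3.141, 0.001, 0.191]
ft_force: [0.5, -0.4, -1.0]
opening: 0.498
grip_force: 0.0
pos [649.2  -9.9 154.7] rot [-1.7998e+02  8.0000e-02  1.0970e+01] t 30.75 open 0.498
shift units before turn [ 0.008 -0.004  2.028] after turn [ 0.008 -0.004  2.028] turn units 0.01
0.96 [180.0, 255.2] 6626
round_lid xy [647.3  -9.9] yaw 16.1 IoU 0.968
```

```bash
python3 -m inch '[[[-0.02,0,0.4],0,0],[[0,0,0.5],0,0],[[0,0,0.4],0,0],[[0,0,0.3],0,0],[[0,0,0.2],0,0],[[0,0,0.15],0,0],[[0,0,0.08],0,0],[[0,0,0],0,1],[[0,0,0],0,1],[[0,0,0],0,1]]'
python3 -m inch '[[[0,0,0],0,1],[[0,0,0],0,1],[[0,0,-0.2],0,1],[[0,0,-0.5],0,1],[[0,0,-0.8],0,1],[[0,0,-0.8],0,1],[[0,0,-0.7],0,1],[[0,0,0],0,1],[[0,0,0],0,1],[[0,0,0],0,1]]'
python3 - <<'E'
from h import *
from scipy.optimize import least_squares
p=shot('wrist'); s=env.state(); R=Rn.from_euler('xyz',s['tcp_rot']).as_matrix(); P=s['eef_pos']
m=eyes.cut_out('round_lid',p)[0]; M=m['mask'];print(m['score'],m['centre'],M.sum())
zb=P[2]-6.5
pts=[]
for c in range(190,320,6):
    r=np.where(M[:,c])[0]
    if r.size and r[0]<205: pts.append((R.T@(at_z(p,(r[0]-.5,c),zb)-P))[:2])
pts=np.array(pts); r=least_squares(lambda v:np.hypot(*(pts-v).T)-49,[0,0],loss='soft_l1');print(len(pts),'lid centre in tool',np.round(r.x,1),np.round(np.abs(r.fun).max(),1))
to(430,95,230,10.9)
E
```

```text
t: 32.1
eef_pos: [648.9, -10.1, 35.4]
tcp_rot: [3.141, -0.001, 0.19]
ft_force: [-0.2, 0.3, 0.1]
opening: 0.241
grip_force: 0.0
t: 33.35
eef_pos: [648.2, -10.0, 213.5]
tcp_rot: [-3.141, 0.002, 0.19]
ft_force: [-0.8, -0.1, -1.1]
opening: 0.147
grip_force: 30.0
0.68 [197.5, 254.2] 9637
22 lid centre in tool [-1.5 -0.4] 0.7
pos [648.4 -10.  213.8] rot [-1.7997e+02  1.1000e-01  1.0910e+01] t 33.45 open 0.147
shift units before turn [-3.243 -2.408 -0.264] after turn [-3.244 -2.407 -0.264] turn units 0.0
```

```bash
python3 -m inch '[[[-0.526,-0.077,0],0,1],[[-0.526,-0.077,0],0,1],[[-0.526,-0.077,0],0,1],[[-0.526,-0.077,0],0,1],[[-0.526,-0.077,0],0,1],[[-0.526,-0.077,0],0,1],[[-0.526,-0.077,0],0,1],[[0,0,0],0,1],[[0,0,0],0,1],[[0,0,0],0,1]]'
python3 - <<'E'
from h import *
for _ in range(2):
    p=shot('wrist'); k=eyes.cut_out('round_caddy',p)[0];print(k['score'],k['centre'],k['mask'].sum())
    v=fit(p,'round_caddy',0,(430,95,0),k['mask'])
M=k['mask']
# check: rim circle from the bright/dark edges, mask right side
k=eyes.cut_out('oblong_lid',p);print(k and (k[0]['score'],k[0]['centre']))
to(v[0],v[1],140)
cv2.imwrite('pics/w11.png',p['pixels'][60:260,50:310,::-1].repeat(3,0).repeat(3,1))
E
```

```text
t: 34.7
eef_pos: [426.4, -20.1, 214.8]
tcp_rot: [3.142, -0.0, 0.19]
ft_force: [-0.3, 0.2, -1.1]
opening: 0.147
grip_force: 30.0
0.61 [153.8, 152.7] 6635
round_caddy xy [427.8  95.9] yaw 3.8 IoU 0.967
0.96 [152.2, 153.4] 6796
round_caddy xy [428.1  95.9] yaw -12.0 IoU 0.961
(0.88, [160.9, 325.2])
pos [425.8 -20.  214.7] rot [-1.800e+02  2.000e-02  1.092e+01] t 34.95 open 0.146
shift units before turn [ 0.403 -1.891  1.246] after turn [ 0.403 -1.891  1.246] turn units 0
```

```bash
python3 -m inch '[[[0.11,-0.47,0],0,1],[[0.11,-0.47,0],0,1],[[0.11,-0.47,0],0,1],[[0.11,-0.47,0],0,1],[[0,0,0.4],0,1],[[0,0,0.4],0,1],[[0,0,0.2],0,1],[[0,0,0.05],0,1],[[0,0,0],0,1],[[0,0,0],0,1]]'
python3 - <<'E'
from h import *
p=shot('wrist'); s=env.state(); R=Rn.from_euler('xyz',s['tcp_rot']).as_matrix(); P=s['eef_pos']
to(430.5,95.6,110)
k=eyes.cut_out('round_caddy',p)
if k:
    M=k[0]['mask'];print(k[0]['score'],k[0]['centre'],M.sum())
    pts=[]
    for c in range(215,296,5):
        r=np.where(M[:,c])[0]
        if r.size: pts.append([c,r[0],*np.round((R.T@(at_z(p,(r[0]-.5,c),92)-P))[:2],1)])
    print(pts)
cv2.imwrite('pics/w12.png',p['pixels'][60:260,150:410,::-1].repeat(3,0).repeat(3,1))
E
```

```text
t: 36.2
eef_pos: [430.6, 95.6, 152.5]
tcp_rot: [3.141, -0.001, 0.19]
ft_force: [0.3, -0.4, -1.4]
opening: 0.145
grip_force: 30.0
pos [430.6  95.6 152.5] rot [ 1.7999e+02 -7.0000e-02  1.0900e+01] t 36.25 open 0.143
shift units before turn [-0.002  0.     0.708] after turn [-0.002  0.     0.708] turn units 0
0.89 [144.0, 256.1] 607
[[220, np.int64(153), np.float64(37.1), np.float64(-26.9)], [225, np.int64(149), np.float64(40.2), np.float64(-22.9)], [230, np.int64(145), np.float64(43.4), np.float64(-18.9)], [235, np.int64(142), np.float64(45.7), np.float64(-15.0)], [240, np.int64(139), np.float64(48.0), np.float64(-11.1)], [245, np.int64(138), np.float64(48.8), np.float64(-7.2)], [250, np.int64(137), np.float64(49.6), np.float64(-3.4)], [255, np.int64(137), np.float64(49.6), np.float64(0.5)], [260, np.int64(137), np.float64(49.6), np.float64(4.4)], [265, np.int64(138), np.float64(48.8), np.float64(8.2)], [270, np.int64(139), np.float64(48.1), np.float64(12.1)], [275, np.int64(142), np.float64(45.7), np.float64(16.0)], [280, np.int64(144), np.float64(44.2), np.float64(20.0)], [285, np.int64(149), np.float64(40.3), np.float64(24.0)], [290, np.int64(153), np.float64(37.2), np.float64(28.0)], [295, np.int64(157), np.float64(34.1), np.float64(32.0)]]
```

View pics/w12.png

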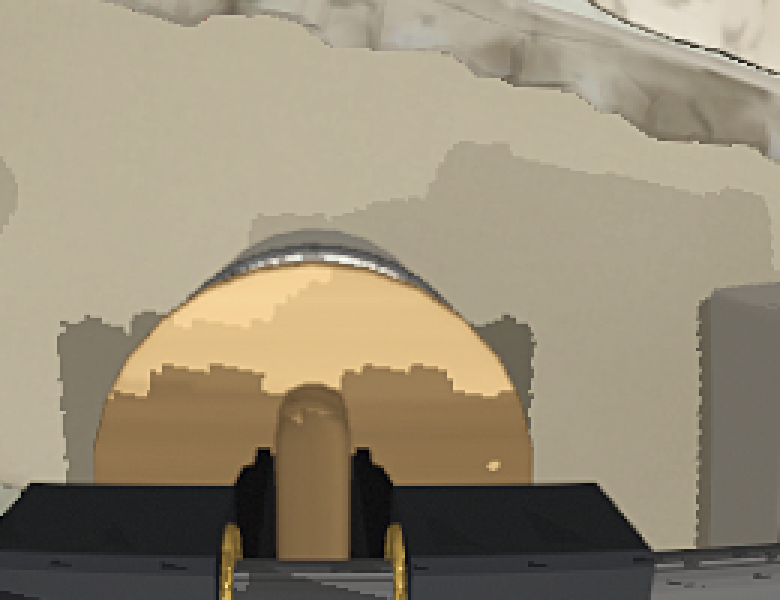

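Far rim of the round caddy at crop row 248, symmetric about the lid (centre col about 314). This puts the caddy within 1 mm of the lid. Lowering it with a small correction.

```bash
python3 -m inch '[[[0.013,0.015,0.2],0,1],[[0,0,0.15],0,1],[[0,0,0.1],0,1],[[0,0,0.1],0,1],[[0,0,0.05],0,1],[[0,0,0.05],0,1],[[0,0,0.05],0,1],[[0,0,0.02],0,1],[[0,0,0],0,1],[[0,0,0],0,1]]'
```

```text
t: 37.55
eef_pos: [431.6, 95.0, 110.5]
tcp_rot: [3.141, -0.003, 0.191]
ft_force: [-7.4, -0.8, 30.2]
opening: 0.145
grip_force: 30.0
```

```bash
python3 -m inch '[[[0,0,-0.03],0,1],[[0,0,0],0,0],[[0,0,0],0,0],[[0,0,0],0,0],[[0,0,0],0,0],[[0,0,-0.3],0,0],[[0,0,-0.5],0,0],[[0,0,-0.5],0,0],[[0,0,-0.3],0,0],[[0,0,0],0,0]]'
python3 - <<'E'
from h import *
to(431,95,214)
p=shot('wrist');
for n in ('round_lid',):
    k=eyes.cut_out(n,p)[0];print(k['score'],k['centre'],k['mask'].sum())
    for z in (77,82,87,92,97): fit(p,n,z,(430,95,11),k['mask'])
k=eyes.cut_out('round_caddy',p);print(k and (k[0]['score'],k[0]['centre'],k[0]['mask'].sum()))
p=shot('scene','s2.png')
for n,x,y,h,a in [('round_lid',429,95,82,11)]:
    k=eyes.cut_out(n,p)
    for d in k[:2]:
        print(d['score'],d['centre'],d['mask'].sum())
        for z in (82,92): S=sil(p,n,z,(x,y,np.radians(a)));M=d['mask'];print(z,np.minimum(S,M).sum()/np.maximum(S,M).sum(),[(S*np.arange(384)[:,None]).sum()/S.sum()])
E
```

```text
t: 38.8
eef_pos: [431.6, 95.0, 207.3]
tcp_rot: [3.141, -0.002, 0.19]
ft_force: [-0.6, -0.2, -0.0]
opening: 0.504
grip_force: 0.0
pos [431.6  95.  207.3] rot [ 1.7998e+02 -1.3000e-01  1.0910e+01] t 38.8 open 0.504
shift units before turn [-0.009 -0.002 -0.112] after turn [-0.009 -0.002 -0.112] turn units 0
0.96 [189.0, 251.3] 7668
round_lid xy [428.4  94.5] yaw 33.9 IoU 0.984
round_lid xy [429.3  94.6] yaw 29.8 IoU 0.967
round_lid xy [429.3  94.6] yaw 6.8 IoU 0.936
round_lid xy [429.9  94.5] yaw 16.6 IoU 0.905
round_lid xy [430.  95.] yaw 15.2 IoU 0.874
[]
0.68 [216.9, 278.0] 1009
82 0.9111263 [np.float64(216.41828525456845)]
92 0.70878226 [np.float64(212.48918640576724)]
```

```bash
python3 - <<'E'
from h import *
p=shot('scene')
for n,x,y,zs,a in [('round_lid',429,95,(82,92),11),('square_lid',456.5,-248,(70,80),22),('oblong_lid',437.4,-91.5,(58,68),17.5)]:
    for d in eyes.cut_out(n,p)[:2]:
        M=d['mask'];print(n,round(d['score'],2),np.round(d['centre']),[(z,round(float(np.minimum(S:=sil(p,n,z,(x,y,np.radians(a))),M).sum()/np.maximum(S,M).sum()),2)) for z in zs])
for n in ('salt_jar','cup_stag_7'): print(n,[np.round(d['centre'],1).tolist() for d in eyes.cut_out(n,p)[:1]])
E
```

```text
round_lid 0.94 [217. 278.] [(82, 0.92), (92, 0.72)]
square_lid 0.71 [163. 339.] [(70, 0.87), (80, 0.64)]
oblong_lid 0.84 [192. 319.] [(58, 0.9), (68, 0.62)]
salt_jar [[273.1, 222.8]]
cup_stag_7 [[223.1, 173.3]]
```

All three lids fit the home height, and the jar and cup haven't moved.

```bash
python3 -c "
from cell import env
print(env.job_done())"
```

```text
the job is handed in; nothing more can be done
None
```

All three lids are home on their own caddies by the last camera check, the jar and cup stand undisturbed, and the job was handed in at about 39 s; I viewed 15 pictures, one over the limit of 14.

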